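# Set the probe speed by counting clicks on a measuring-machine console

## Task

Set the probe speed on the console with the blue collar: flip its blue lock lever to the uphill side to free the unmarked dial, turn the dial anticlockwise right back to its end stop, then turn it clockwise exactly seven clicks and let it rest in that click. Finally flip the blue lever back downhill to lock the setting and take the hand away. Turn the dial only while its lever is uphill; leave the orange console's dial and lever alone, do not press the red emergency stop, and do not shift the other things lying about.

Things in the scene. Friction and masses are not known exactly. Their poses are not given: they have to be found in the camera images.
- speed_pod: THE console to set (blue collar, blue lever): fixed cream wedge-shaped console, 160 mm deep (x), 240 mm wide (y), origin at the centre of its underside; its +x runs to the tall rear, away from the robot. Its top face rises along +x at 25 deg, from 35 mm high at the front edge to 110 mm at the rear.
- speed_grip (a point): point on the blue dial's axis to grip at, 30 mm out from the sloping face. Fixed frame: z = the axis, square out of the face; x = up the slope; y = console's y (lever side is -y). Knob: round, fluted rubber, dark grey, 50 mm diameter, sides free from 5 to 46 mm out from the face; blue fixed collar under it 74 mm diameter, 4 mm thick
- speed_dial (a joint): blue dial's angle (rad): 0 = anticlockwise end, grows clockwise looking onto the face. A click every 20 deg (0.349), 14 in all; solid stops 0.04 below click 0 and at click 14. Starts at click 3 to 8. White line on its top points downhill at 0. Between clicks the first half resists (peak near 0.2 N m), the second half helps; let go between two, it jumps to the nearer
- speed_pivot (a point): pivot of the blue lock lever, 16 mm out from the face, 100 mm to the -y side of the dial's axis; frame as speed_grip (lever swings about y). Lever: 8 mm arm, blue ball 20 mm diameter centred 42 mm from the pivot, leaning 29 deg either side of square (+-20 mm along x). Its block is 50 (x) x 36 x 14 mm; round hub 18 mm diameter
- speed_lock (a joint): blue lever's angle (rad): 0 = leaning downhill (to the console's front), locked; 1.0 = leaning uphill, dial freed. Stays where left; about 1.5 N at the ball moves it. It does not physically block the dial
- lamp_pod: look-alike console, orange collar and lever, dial and lever at the same places as on the blue one; leave alone: fixed cream wedge-shaped console, 160 mm deep (x), 240 mm wide (y), origin at the centre of its underside; its +x runs to the tall rear, away from the robot. Its top face rises along +x at 25 deg, from 35 mm high at the front edge to 110 mm at the rear.
- lamp_mark (a point): outer end of the white line on the orange console's knob, 22 mm from its axis, 46 mm out from the face
- lamp_lock (a joint): angle of the orange lever (0 = downhill), to be left alone
- pendant: fixed yellow pendant box, 150 (x) x 70 x 40 mm, origin at the centre of its underside, with a stubby joystick at x=+45 (to 63 mm high) and a red emergency stop button at x=-35 (28 mm diameter, to 62 mm high)
- estop (a joint): travel of the emergency stop, 0 = up, 0.006 m = pressed
- ref_sphere: loose reference sphere: white ball 25 mm in diameter on a thin steel stem on a round foot 56 mm in diameter, 137 mm high in all; origin at the centre of its underside. It stands close in front of the blue console
- stylus_jar: loose clear jar with black cap, 40 mm diameter, 70 mm high, origin under its centre; in front of the orange console
- riser_block: loose steel riser block, 60 (x) x 110 (y) x 40 mm, origin at the centre of its underside
- gauge_case: loose flat wooden case, 90 (x) x 150 (y) x 30 mm, origin at the centre of its underside
- ring_gauge: loose steel ring, 72 mm outside, 44 mm inside, 20 mm high, origin at the centre of its underside
- hub_cap: loose aluminium wheel cap, 60 mm diameter, 17 mm high, origin at the centre of its underside

How it is judged:
On the way, in this order (a step that is already met when the one before it is completed fails the run):
1. blue lever flipped uphill (freed) (value of joint speed_lock above 0.8 rad), for 0.1 s.
2. blue dial back at its anticlockwise end stop, lever still uphill (value of joint speed_lock above 0.8 rad and value of joint speed_dial below 0.12 rad), for 0.2 s.
3. blue dial seven clicks up, lever still uphill (value of joint speed_lock above 0.8 rad and value of joint speed_dial between 2.323 and 2.563 rad), for 0.2 s.
4. blue lever flipped back downhill (locked) with the dial still seven clicks up (value of joint speed_lock below 0.2 rad and value of joint speed_dial between 2.323 and 2.563 rad), for 0.2 s.
At the end, for the whole second after the job is handed in: The blue dial rests in the seventh click from its anticlockwise stop (2.443 rad, within 0.12), its lever is downhill again (below 0.2 rad), the orange dial and lever stand as they were, the emergency stop is up and every loose thing is within 20 mm of where it stood (all of step 4 and distance of each of ref_sphere, stylus_jar, riser_block, gauge_case, ring_gauge, hub_cap from where it was at the start of the episode below 0.02 m and distance of lamp_mark from where it was at the start of the episode below 0.005 m and value of joint lamp_lock below 0.2 rad and value of joint estop below 0.003 m); the robot touches nothing.
It fails at once if the blue dial was turned while its lever was downhill (value of joint speed_lock below 0.2 rad and (velocity of joint speed_dial above 0.4 rad/s or velocity of joint speed_dial below -0.4 rad/s)).
It fails at once if the orange dial was turned (distance of lamp_mark from where it was at the start of the episode above 0.005 m).
It fails at once if the orange lever was moved (value of joint lamp_lock above 0.2 rad).
It fails at once if the emergency stop was pressed (value of joint estop above 0.003 m).
It fails at once if a bystander was shifted (distance of any of ref_sphere, stylus_jar, riser_block, gauge_case, ring_gauge, hub_cap from where it was at the start of the episode above 0.02 m).
It also fails if it takes over 72 s, if anything falls off the work surface, if the arm or the gripper's body presses on something with over 40 N, if the wrist force passes 120 N, or if a joint passes its speed limit or range.

## Robot

A 6-joint arm with a two-finger parallel gripper is mounted at the origin on the work surface. World frame = base frame: x ahead of the robot, y to its left, z up, the work surface at z = 0. Lengths are in m, angles in rad, forces in N, time in s.
With the tool pointing down it reaches from about 0.375 to 0.9 m from the base axis. Payload 3.1 kg.
Tool frame: the origin (TCP) lies at the very end of the fingers, on their centre line; the grasp point (between the pads) lies 19 mm behind it (manip.pinch_z is the distance from the TCP to the grasp point, in m); z points along the fingers, y is the direction in which the jaws open and shut (so a half turn about z gives the same grasp; the last joint's range is limited). The gripper opens to 85 mm and grips with 20 to 120 N. Pads are 22 mm wide; open, the fingers measure 114 mm over their backs; the gripper's body (76 mm by 85 mm) begins 54 mm behind the grasp point. The pads swing forward as they close: fully open they stand 13 mm farther back than shut.
Start: joints at [-1.282, 0.527, 1.433, -0, 1.181, -0.178], TCP at [0.281, -0.558, 0.231] pointing down, gripper open.
Joint ranges: [-3.08, 3.08], [-0.75, 2.2], [0.22, 2.44], [-1.43, 4.57], [0, 2.65], [-2.85, 2.85]. Speed limits (rad/s): [2.79, 2.79, 3.14, 3.14, 3.14, 3.14].

## Interface

Orientations are given as a unit quaternion [x, y, z, w].
In Python, from station import manip gives the robot as it stands.
- The arm moves only by the tool drive_tool, never from a script. Its argument "increments" is a list of rows, each a list of 7 numbers: the closure in counts, from 0 (fully open) to 255 (shut), then the shift along the tool's x, y, z in cm, then the turn, a rotation vector about the tool's x, y, z in rad. A call has 1 to 20 rows; each row is the pose to reach, as a shift and turn from the pose commanded when the call began, along the tool's axes at that moment; what a row does not reach only later rows make up. A row lasts 1/10 s, in which the tool goes at most 50 mm and 8.59 degrees, less where a joint would pass 70% of its speed; a pose out of reach is approached as far as the arm can. A call with a gripper value outside its range is refused whole. The fingers move at their own pace and stop on an object; "force" is the grip in N (left out, the last holds). Time passes only in rows, so rows that repeat a pose let the fingers close. It gives the time, the measured TCP pose, the force and the opening at its end, in the units of the state.
- manip.sense(): the state, without advancing time (a new reading comes with each control period).
- manip.snapshot(name): name is "scene" or "top" or "wrist"; returns the picture (400x640x3 uint8, red, green, blue); there is no depth.
- manip.camera_model(name): a dict with "mtx" (3x3 intrinsics, pixels), "k1" (the pictures are not rectified: a ray, as slopes to the right and down, at radius r is drawn at 1 + k1 r^2 times it, then the intrinsics apply), "cam_to_world" (4x4, takes a point from camera to world coordinates). Camera axes: x right, y down, z forward; pixel columns grow to the right and rows downward; lengths in m; the calibration is good to about 2 mm. A picture is of the moment at which its call begins: read the wrist's pose just before it. camera_model takes no time and is no camera call; for the wrist camera it gives the pose at the moment of the call.
- manip.sign_off(): hands the job in, once; it reports no verdict.
The state is a dict: "t": time; "q": joint angles; "qd": joint speeds; "tau": joint torques, N m; "tcp_pos": TCP position; "tool_rot": TCP orientation; "force": force on the tool from outside, world axes, zero at the start; "ft_torque": the same for the moment, N m; "finger_gap": opening from 0.0 (shut) to 1.0 (fully open).
Only numpy, scipy, OpenCV 4.12 (cv2) and the standard library are available. Lean on these libraries where they do the work, as an engineer would, in place of code of your own. Each camera call takes 0.05 s, during which the arm holds its last target. There are 200 camera calls.

## Working session

There is one attempt and no reset: what is moved stays moved. The work goes in short steps, Python scripts to look and compute and a tool call to move; the robot and the scene stay as the last step left them, time stands still between calls to the robot, and variables do not carry over. Pictures are saved under pics/ and viewed, about 8 in all and at most 12, crops included, and the job is handed in when it is done.

Besides the shell and the picture viewer there is one more tool, called after "Call:" as name(argument=value, ...) on one line, values as JSON. drive_tool: Moves the arm, as the interface text tells. Its arguments: {"type":"object","properties":{"increments":{"type":"array","items":{"type":"array","items":{"type":"number"}}},"force":{"type":"number"}},"required":["increments"]}

```bash
ls; mkdir -p pics; python3 - <<'E'
from station import manip
import cv2
for n in("scene","top"):
    m=manip.camera_model(n);print(n,m)
    cv2.imwrite(f"pics/{n}0.png",cv2.cvtColor(manip.snapshot(n),cv2.COLOR_RGB2BGR))
s=manip.sense();print(s)
E
```

```text
pics
scene {'mtx': array([[499.71127822,   0.        , 325.14796674],
       [  0.        , 499.71127822, 200.06791683],
       [  0.        ,   0.        ,   1.        ]]), 'k1': -0.028507096401233382, 'cam_to_world': array([[ 0.32925454,  0.73563283, -0.59197617,  1.41966828],
       [ 0.94413405, -0.24703979,  0.21813352, -0.32529453],
       [ 0.01422451, -0.63072631, -0.77587498,  1.18322808],
       [ 0.        ,  0.        ,  0.        ,  1.        ]])}
top {'mtx': array([[393.54405077,   0.        , 322.37327161],
       [  0.        , 393.54405077, 201.33641116],
       [  0.        ,   0.        ,   1.        ]]), 'k1': 0.01173539562825105, 'cam_to_world': array([[ 0.02997462, -0.99608688,  0.08314118,  0.49034928],
       [-0.99922672, -0.02774358,  0.0278614 , -0.02370626],
       [-0.02544574, -0.08391202, -0.99614823,  1.00284287],
       [ 0.        ,  0.        ,  0.        ,  1.        ]])}
{'t': 0.1, 'q': array([-1.28252380e+00,  5.28358745e-01,  1.43376834e+00, -3.94148499e-05,
        1.18141037e+00, -1.78509322e-01]), 'qd': array([-0.00154453, -0.00166143, -0.00326119, -0.00136283,  0.00055064,
       -0.00069074]), 'tau': array([-7.53248678e-04, -4.43306959e+01, -1.78585786e+01, -2.26548000e-04,
        3.91772075e-03, -1.81081373e-05]), 'tcp_pos': array([ 0.28108453, -0.55750534,  0.23044221]), 'tool_rot': array([ 9.72885550e-01,  2.31285022e-01, -7.15377438e-05, -9.69940046e-04]), 'force': array([-0.63425586, -0.46402893,  0.4670899 ]), 'ft_torque': array([ 0.03335421, -0.00614037, -0.01552623]), 'finger_gap': 1.0012134855148158}
```

View pics/scene0.png

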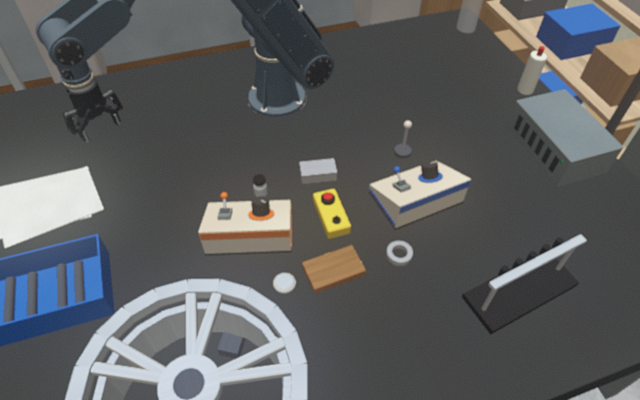

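View pics/top0.png

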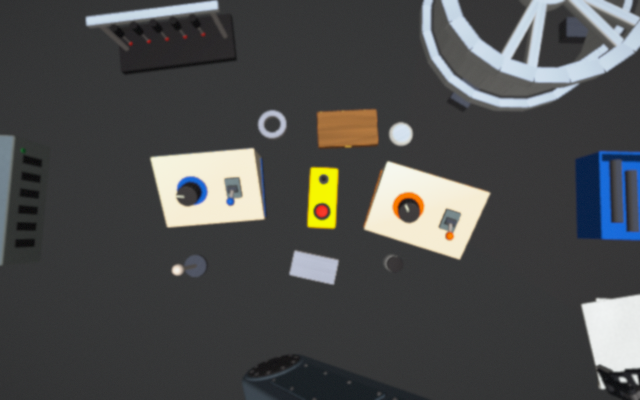

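The blue console is at the upper left in the top view: collar about (190,192), lever ball (230,201), and the reference sphere at about (180,268), nearer the robot. Next I'll measure it.

```bash
cat > h.py <<'E'
import numpy as np, cv2
from scipy.spatial.transform import Rotation as R
def ray(m,px):
    K=m["mtx"];d=np.array([(px[0]-K[0,2])/K[0,0],(px[1]-K[1,2])/K[1,1]]);u=d.copy()
    for _ in range(10): u=d/(1+m["k1"]*(u@u))
    T=m["cam_to_world"];v=T[:3,:3]@np.array([*u,1]);return T[:3,3],v/np.linalg.norm(v)
def onplane(m,px,p0,n):
    o,v=ray(m,px);return o+v*(((p0-o)@n)/(v@n))
def onz(m,px,z): return onplane(m,px,np.array([0,0,z]),np.array([0,0,1.]))
def proj(m,P):
    T=m["cam_to_world"];c=T[:3,:3].T@(np.asarray(P)-T[:3,3]);u=c[:2]/c[2];u=u*(1+m["k1"]*(u@u));return m["mtx"][:2,:2]@u+m["mtx"][:2,2]
def tri(rs):
    A=0;b=0
    for o,v in rs:
        M=np.eye(3)-np.outer(v,v);A=A+M;b=b+M@o
    return np.linalg.solve(A,b)
def blobs(mask,mn=8):
    n,l,s,c=cv2.connectedComponentsWithStats(mask.astype(np.uint8));return [(c[i].round(2),s[i]) for i in range(1,n) if s[i][4]>=mn]
def hsv(im): return cv2.cvtColor(im,cv2.COLOR_RGB2HSV)
def blue(im):
    h=hsv(im);return (abs(h[...,0].astype(int)-110)<14)&(h[...,1]>130)&(h[...,2]>60)
E
python3 - <<'E'
from h import *
from station import manip
I={n:cv2.cvtColor(cv2.imread(f"pics/{n}0.png"),cv2.COLOR_BGR2RGB) for n in("top","scene")}
M={n:manip.camera_model(n) for n in I}
im=I["top"];h=hsv(im)
for n in I: print(n,[b for b in blobs(blue(I[n])) if b[1][4]<1500])
cream=((h[...,2]>190)&(h[...,0]<35)&(h[...,1]>8)).astype(np.uint8);cream[:,:140]=0;cream[:,290:]=0;cream[:140]=0;cream[240:]=0
c=max(cv2.findContours(cream,0,2)[0],key=cv2.contourArea);c=cv2.convexHull(c)
a=cv2.approxPolyDP(c,6,True)[:,0];print(a, cv2.contourArea(c))
P=[onz(M["top"],p,.11 if p[1]<190 else .035) for p in a]
for p in P:print(p.round(4))
# front foot points
for px,z in(((194,266),.0),((177,269),.1245)):print("ref",onz(M["top"],px,z).round(3))
for px,z in(((404,150),0),((407.5,125),.1245)):print("ref",onz(M["scene"],px,z).round(3))
E
```

```text
top [(array([262.56, 178.76]), array([261, 160,   4,  39,  54], dtype=int32)), (array([194.77, 186.67]), array([178, 177,  29,  27, 273], dtype=int32)), (array([229.74, 201.  ]), array([227, 198,   6,   7,  34], dtype=int32)), (array([264.78, 207.  ]), array([264, 203,   2,   9,   9], dtype=int32))]
scene [(array([581.46,  19.64]), array([ 545,    4,   75,   34, 1432], dtype=int32)), (array([598.5 ,  42.62]), array([595,  42,   8,   2,   8], dtype=int32)), (array([586.75,  52.12]), array([584,  51,   7,   3,   8], dtype=int32)), (array([554.42,  82.55]), array([540,  72,  37,  25, 354], dtype=int32)), (array([396.44, 168.7 ]), array([394, 166,   6,   6,  27], dtype=int32)), (array([430.11, 178.41]), array([419, 174,  23,   8,  70], dtype=int32))]
[[253 149]
 [263 218]
 [167 225]
 [151 158]] 7079.0
[0.6818 0.1653 0.11  ]
[0.5258 0.1487 0.035 ]
[0.5016 0.3864 0.035 ]
[0.6546 0.4017 0.11  ]
ref [0.4   0.325 0.   ]
ref [0.404 0.32  0.125]
ref [0.397 0.328 0.   ]
ref [0.408 0.316 0.125]
```

```bash
python3 - <<'E'
import cv2
a=cv2.imread("pics/top0.png")[135:295,130:280];b=cv2.imread("pics/scene0.png")[105:265,350:500]
cv2.imwrite("pics/c1.png",cv2.resize(cv2.hconcat([a,b]),None,fx=2.6,fy=2.6,interpolation=2))
E
```

```text
(no output)
```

View pics/c1.png

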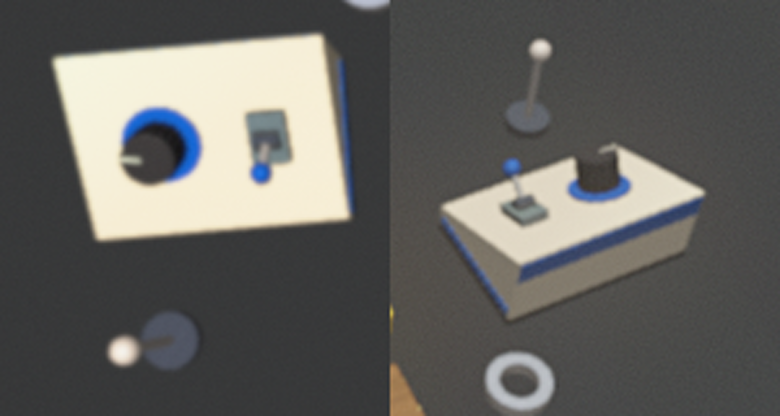

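Yaw is about 6° and the console centre about (0.591, 0.276). The white line points towards +y, so the dial starts near click 4–5. The lever leans downhill. I'll compute the move to a wrist viewing pose.

```bash
cat >> h.py <<'E'
def frame(yaw):
    c=R.from_euler('z',yaw,degrees=True).as_matrix();t=np.arctan2(75,160)
    u=c@[np.cos(t),0,np.sin(t)];n=c@[-np.sin(t),0,np.cos(t)];return u,c[:,1],n
def goto(s,p,Rt):
    Rc=R.from_quat(s["tool_rot"]).as_matrix()
    print("cm",(Rc.T@(p-s["tcp_pos"])*100).round(2),"rv",R.from_matrix(Rc.T@Rt).as_rotvec().round(4))
E
python3 - <<'E'
from h import *
from station import manip
m=manip.camera_model("top");ms=manip.camera_model("scene");s=manip.sense()
u,y,n=frame(6.05);c0=np.array([.591,.2755,.0725])
g=onplane(m,(192.2,190.2),c0+n*.004,n)-n*.004;print("dial",g,[(g-c0)@k for k in(u,y)])
b=tri([ray(m,(229.74,201)),ray(ms,(396.44,168.7))]);print("ball",b,[(b-c0)@k for k in(u,y,n)])
mt=(g+c0)/2;Rt=np.stack([y,u,-n],1)
goto(s,c0+y*0.0-u*.03+n*.24,Rt);print(c0-u*.03+n*.24)
w=manip.camera_model("wrist");Rc=R.from_quat(s["tool_rot"]).as_matrix()
print(w["mtx"],w["k1"],Rc.T@w["cam_to_world"][:3,:3],Rc.T@(w["cam_to_world"][:3,3]-s["tcp_pos"]))
E
```

```text
dial [0.58737207 0.31378327 0.07270024] [np.float64(0.0004717930411583451), np.float64(0.03845241786184929)]
ball [0.5592205  0.21160189 0.11455573] [np.float64(-0.016862807143355685), np.float64(-0.06019277096006513), np.float64(0.05435131127053137)]
cm [ 53.09 -65.01  -4.52] rv [-0.3847  0.2635 -1.1896]
[0.46269075 0.26190094 0.27707713]
[[284.12915127   0.         321.57063099]
 [  0.         284.12915127 203.35496584]
 [  0.           0.           1.        ]] -0.005819976381713799 [[-8.14819563e-04 -9.55898853e-01 -2.93694943e-01]
 [ 9.99999606e-01 -6.75488304e-04 -5.75838135e-04]
 [ 3.52055514e-04 -2.93695296e-01  9.55899027e-01]] [ 0.07532692  0.00074243 -0.14207832]
```

Call:
drive_tool(increments=[[0,0,0,-8,0,0,0],[0,0,0,-8,0,0,0],[0,53,-65,-12,-0.385,0.264,-1.19],[0,53,-65,-12,-0.385,0.264,-1.19],[0,53,-65,-12,-0.385,0.264,-1.19],[0,53,-65,-12,-0.385,0.264,-1.19],[0,53,-65,-12,-0.385,0.264,-1.19],[0,53,-65,-12,-0.385,0.264,-1.19],[0,53,-65,-12,-0.385,0.264,-1.19],[0,53,-65,-12,-0.385,0.264,-1.19],[0,53,-65,-12,-0.385,0.264,-1.19],[0,53,-65,-12,-0.385,0.264,-1.19],[0,53,-65,-12,-0.385,0.264,-1.19],[0,53,-65,-12,-0.385,0.264,-1.19],[0,53,-65,-12,-0.385,0.264,-1.19],[0,53,-65,-12,-0.385,0.264,-1.19],[0,53,-65,-4.5,-0.385,0.264,-1.19],[0,53,-65,-4.5,-0.385,0.264,-1.19],[0,53,-65,-4.5,-0.385,0.264,-1.19],[0,53,-65,-4.5,-0.385,0.264,-1.19]])

```text
t: 2.1
tcp_pos: [0.4612, 0.2648, 0.2735]
tool_rot: [0.651, 0.728, 0.16, 0.145]
force: [0.3, -0.2, -0.1]
finger_gap: 1.0
```

```bash
python3 - <<'E'
from h import *
from station import manip
w=manip.camera_model("wrist");im=manip.snapshot("wrist");s=manip.sense();np.savez("w1.npz",im=im)
print(s["q"].round(3),s["tcp_pos"])
print(blobs(blue(im),20))
for px in []:pass
u,y,n=frame(6.05);c0=np.array([.591,.2755,.0725])
for sx,sy in((1,1),(1,-1),(-1,-1),(-1,1)):
    print("corner pred",proj(w,c0+u*.0883*sx+y*.12*sy).round(1))
cv2.imwrite("pics/w1.png",cv2.cvtColor(im,cv2.COLOR_RGB2BGR))
E
```

```text
[ 0.373  0.229  1.9   -0.198  0.6    0.402] [0.46129762 0.26425337 0.27357066]
[(array([343.91, 140.77]), array([ 320,  118,   56,   56, 1026], dtype=int32)), (array([334.45, 232.16]), array([327, 225,  16,  15, 178], dtype=int32))]
corner pred [420.4  80.7]
corner pred [403.1 256.1]
corner pred [283.8 255.4]
corner pred [277.3  79.8]
```

View pics/w1.png

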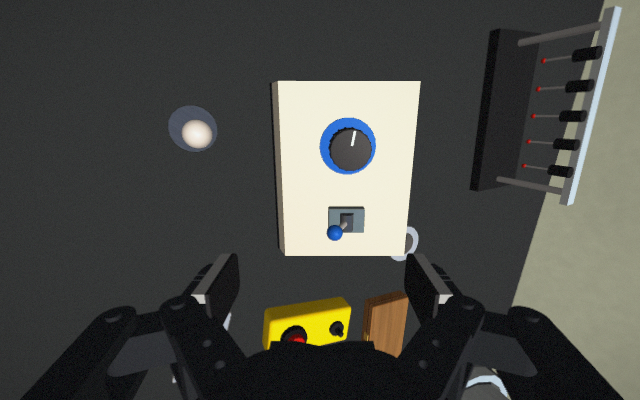

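The predicted corners land on the seen console, so the pose is good. The collar is at (348,146), the ball at (334,232), and the white line runs up from about (351,148) to (354,131). I'll refine the numbers from this view.

```bash
python3 - <<'E'
from h import *
from station import manip
w=manip.camera_model("wrist");im=np.load("w1.npz")["im"];s=manip.sense()
h=hsv(im);m=((h[...,2]>170)&(h[...,1]<60)).astype(np.uint8);m[:,:276]=0;m[:60]=0;m[:,440:]=0;m[275:]=0
c=cv2.convexHull(max(cv2.findContours(m,0,2)[0],key=cv2.contourArea));a=cv2.approxPolyDP(c,5,True)[:,0];print(a.tolist())
u,y,n=frame(6.05);c0=np.array([.591,.2755,.0725])
for p in a: 
    q=onplane(w,p,c0,n)-c0;print("corner uy",(q@u).round(4),(q@y).round(4))
b=blue(im);b[:,:310]=0;b[190:]=0
cc=cv2.convexHull(max(cv2.findContours(b.astype(np.uint8),0,1)[0],key=cv2.contourArea))
pts=np.array([onplane(w,p,c0+.004*n,n) for p in cc[:,0]]);l=np.c_[(pts-c0)@u,(pts-c0)@y].astype(np.float32)
(cx,cy),r=cv2.minEnclosingCircle(l);A=np.c_[2*l,np.ones(len(l))];f=np.linalg.lstsq(A,(l**2).sum(1),rcond=None)[0];print("collar",cx,cy,r,f[:2])
q=onplane(w,(334.45,232.16),c0+n*.0527,n)-c0;print("ball",q@u,q@y)
wh=(h[...,2]>150)&(h[...,1]<50);wh[:120]=0;wh[165:]=0;wh[:,:335]=0;wh[:,370:]=0
for ctr,st in blobs(wh,5):print(ctr,st)
ys,xs=np.nonzero(wh);P=np.array([onplane(w,(a,b),c0+n*.046,n)-c0 for a,b in zip(xs,ys)]);L=np.c_[P@u,P@y];L=L[np.hypot(L[:,0]-f[0],L[:,1]-f[1])<.024];print(len(L),L.mean(0),L.min(0),L.max(0))
d=cv2.fitLine(L.astype(np.float32),2,0,.01,.01).ravel();print("line",d,"cw angle from downhill:",np.degrees(np.arctan2(d[1],-d[0])), "via centre",np.degrees(np.arctan2(L.mean(0)[1]-f[1],-(L.mean(0)[0]-f[0]))))
E
```

```text
[[420, 81], [414, 250], [401, 260], [285, 255], [278, 81]]
corner uy 0.0879 0.119
corner uy 0.1034 -0.1106
corner uy 0.0857 -0.1271
corner uy -0.0865 -0.1199
corner uy -0.0874 0.1181
collar 0.00031337360269390047 0.0394958034157753 0.03628511354327202 [0.00031343 0.03963325]
ball -0.016566063936272583 -0.06074812259924975
[366.44 121.84] [361 120   9   7  32]
[353.05 137.93] [351 131   5  15  40]
40 [0.00295695 0.05310863] [0.00077188 0.04513602] [0.00506698 0.06084346]
line [0.17481351 0.98460156 0.00295695 0.05310863] cw angle from downhill: 100.0678 via centre 101.09900728307063
```

The white line reads 100°, which is click 5. The dial is at (u,y) = (0, 0.040) and the lever pivot at (0, −0.060) on the face.

```bash
cat >> h.py <<'E'
u,y,n=frame(6.05);c0=np.array([.591,.2755,.0725]);Rt=np.stack([y,u,-n],1)
def tgt(a,b,c): return c0+a*u+b*y+c*n
def loc(s):
    d=s["tcp_pos"]-c0;print("uyn mm",[(d@k*1000).round(1) for k in(u,y,n)],"t",s["t"],"q",s["q"].round(2),"f_uyn",[(s["force"]@k).round(1) for k in(u,y,n)],"Tn",(s["ft_torque"]@n).round(2),"gap",round(s["finger_gap"],3))
E
python3 - <<'E'
from h import *
from station import manip
s=manip.sense();loc(s)
goto(s,tgt(-.065,-.06,.1),Rt)
goto(s,tgt(-.065,-.06,.045),Rt)
E
```

```text
uyn mm [np.float64(-32.5), np.float64(2.5), np.float64(237.3)] t 2.15 q [ 0.37  0.23  1.9  -0.2   0.6   0.4 ] f_uyn [np.float64(-0.1), np.float64(-0.0), np.float64(-1.3)] Tn 0.01 gap 1.002
cm [-6.23 -3.24 13.74] rv [-0.0031 -0.0003  0.0057]
cm [-6.24 -3.22 19.24] rv [-0.0031 -0.0003  0.0057]
```

Call:
drive_tool(increments=[[255,-6.2,-3.2,5,-0.003,0,0.006],[255,-6.2,-3.2,5,-0.003,0,0.006],[255,-6.2,-3.2,5,-0.003,0,0.006],[255,-6.2,-3.2,9,-0.003,0,0.006],[255,-6.2,-3.2,13.7,-0.003,0,0.006],[255,-6.2,-3.2,13.7,-0.003,0,0.006],[255,-6.2,-3.2,16,-0.003,0,0.006],[255,-6.2,-3.2,17.5,-0.003,0,0.006],[255,-6.2,-3.2,19.2,-0.003,0,0.006],[255,-6.2,-3.2,19.2,-0.003,0,0.006],[255,-6.2,-3.2,19.2,-0.003,0,0.006]], force=40)

```text
t: 3.25
tcp_pos: [0.5216, 0.2045, 0.0912]
tool_rot: [0.654, 0.723, 0.164, 0.148]
force: [0.1, -0.7, 0.3]
finger_gap: -0.002
```

```bash
python3 - <<'E'
from h import *
from station import manip
loc(manip.sense());im=manip.snapshot("wrist");print(blobs(blue(im),20))
cv2.imwrite("pics/w2.png",cv2.cvtColor(im,cv2.COLOR_RGB2BGR))
E
```

```text
uyn mm [np.float64(-61.4), np.float64(-63.3), np.float64(49.4)] t 3.25 q [ 0.2   0.61  2.03 -0.6   0.07  0.68] f_uyn [np.float64(0.2), np.float64(-0.7), np.float64(0.3)] Tn 0.04 gap -0.002
[(array([394.64,  73.15]), array([ 361,    0,  105,  128, 3899], dtype=int32)), (array([404.22, 254.04]), array([ 386,  236,   37,   37, 1060], dtype=int32))]
```

View pics/w2.png

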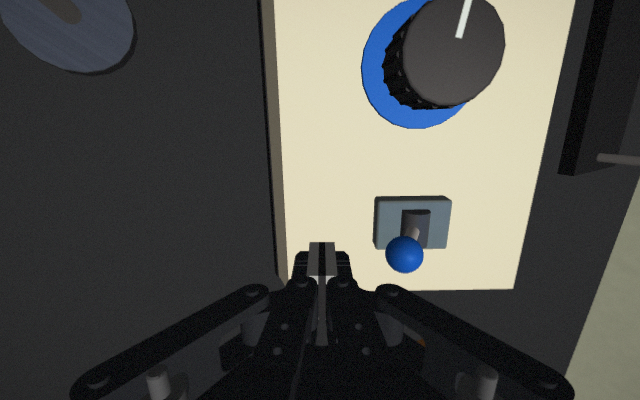

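The shut fingers sit just downhill of the ball at (404,254). Now I'll push uphill.

Call:
drive_tool(increments=[[255,0.1,0.8,0.3,0,0,0],[255,0.1,1.5,0.3,0,0,0],[255,0.1,2.0,0.3,0,0,0],[255,0.1,2.5,0.3,0,0,0],[255,0.1,3.0,0.3,0,0,0],[255,0.1,3.5,0.3,0,0,0],[255,0.1,4.0,0.3,0,0,0],[255,0.1,4.5,0.3,0,0,0],[255,0.1,5.0,0.3,0,0,0],[255,0.1,5.4,0.3,0,0,0],[255,0.1,5.4,0.3,0,0,0]])

```text
t: 4.4
tcp_pos: [0.57, 0.211, 0.1117]
tool_rot: [0.654, 0.724, 0.164, 0.147]
force: [-2.0, -0.0, 1.2]
finger_gap: 0.005
```

```bash
python3 - <<'E'
from h import *
from station import manip
loc(manip.sense());w=manip.camera_model("wrist");im=manip.snapshot("wrist");print([b for b in blobs(blue(im),20)])
for b in blobs(blue(im),20):
    q=onplane(w,b[0],tgt(0,0,.0527),n)-c0;print("uy",q@u,q@y)
cv2.imwrite("pics/w3.png",cv2.cvtColor(im,cv2.COLOR_RGB2BGR))
E
```

```text
uyn mm [np.float64(-8.4), np.float64(-62.0), np.float64(47.2)] t 4.4 q [ 0.19  0.59  1.9  -0.18  0.2   0.26] f_uyn [np.float64(-1.3), np.float64(0.2), np.float64(1.9)] Tn 0.04 gap 0.005
[(array([324.06,  93.38]), array([ 274,    4,  122,  127, 3365], dtype=int32)), (array([365.41, 259.79]), array([ 348,  241,   36,   38, 1040], dtype=int32))]
uy -0.006639693729450061 0.022187272662510717
uy 0.015281916328172947 -0.061292283150531326
```

Call:
drive_tool(increments=[[255,0,0.3,0,0,0,0],[255,0,0.6,0,0,0,0],[255,0,0.8,0,0,0,0],[255,0,0.8,0,0,0,0]])

```text
t: 4.85
tcp_pos: [0.5776, 0.2112, 0.1125]
tool_rot: [0.655, 0.724, 0.162, 0.146]
force: [-3.9, 1.4, 1.2]
finger_gap: -0.005
```

```bash
python3 - <<'E'
from h import *
from station import manip
loc(manip.sense());w=manip.camera_model("wrist");im=manip.snapshot("wrist")
for b in blobs(blue(im),20):
    q=onplane(w,b[0],tgt(0,0,.0527),n)-c0;print(b[0],"uy",q@u,q@y)
E
```

```text
uyn mm [np.float64(-1.3), np.float64(-62.5), np.float64(44.8)] t 4.85 q [ 0.19  0.6   1.88 -0.16  0.22  0.24] f_uyn [np.float64(-2.8), np.float64(1.8), np.float64(2.7)] Tn 0.06 gap -0.005
[320.88  94.39] uy -0.0008944003249448074 0.02103889897958638
[364.96 258.41] uy 0.021729001854923456 -0.05968086247888941
```

The lever is uphill: the ball moved 38 mm. Now to the dial, first hovering above it.

Call:
drive_tool(increments=[[255,0,-1,0,0,0,0],[255,0,-1,-4,0,0,0],[255,0,-1,-8,0,0,0],[0,4,0,-8,0,0,0],[0,8,0,-8,0,0,0],[0,10.2,0.1,-8,0,0,0],[0,10.2,0.1,-7,0,0,0],[0,10.2,0.1,-5,0,0,0],[0,10.2,0.1,-5,0,0,0],[0,10.2,0.1,-5,0,0,0]], force=40)

```text
t: 5.9
tcp_pos: [0.5472, 0.3095, 0.1576]
tool_rot: [0.655, 0.723, 0.162, 0.147]
force: [-0.2, 0.6, 0.2]
finger_gap: 0.996
```

```bash
python3 - <<'E'
from h import *
from station import manip
s=manip.sense();loc(s);goto(s,tgt(0,.04,.0105),Rt)
w=manip.camera_model("wrist");im=manip.snapshot("wrist");cv2.imwrite("pics/w4.png",cv2.cvtColor(im,cv2.COLOR_RGB2BGR))
for b in blobs(blue(im),20):
    q=onplane(w,b[0],tgt(0,0,.0527),n)-c0;print(b[0],"uy",q@u,q@y)
m=manip.camera_model("top");im=manip.snapshot("top");print("top", [b[0] for b in blobs(blue(im),8) if b[1][4]<300], proj(m,tgt(.02,-.06,.0527)))
E
```

```text
uyn mm [np.float64(-0.1), np.float64(38.4), np.float64(94.0)] t 5.9 q [ 0.4   0.54  1.8  -0.33  0.4   0.57] f_uyn [np.float64(-0.1), np.float64(0.6), np.float64(0.2)] Tn -0.03 gap 0.996
cm [ 0.18 -0.01  8.35] rv [ 0.0021  0.0024 -0.0056]
[228.47 106.97] uy -0.056129425328870886 0.1184212466068024
[321.46 186.02] uy 0.00031352174227343215 0.06842257131413078
[347.82 335.96] uy 0.02033727270279993 -0.05341233815998904
top [array([262.63, 179.88]), array([194.75, 186.66]), array([227.89, 185.37]), array([264.8, 206.7])] [227.43393947 185.5029472 ]
```

View pics/w4.png

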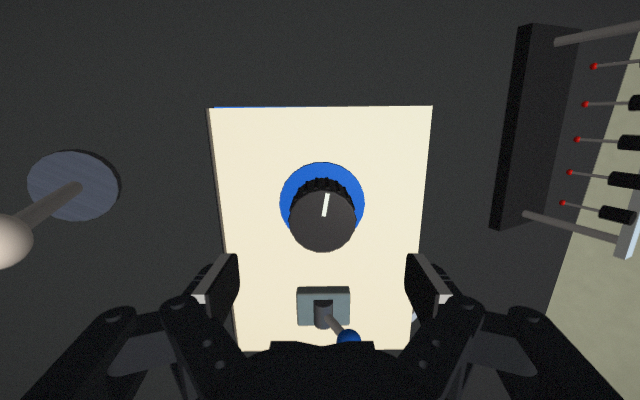

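The lever leans uphill, which the top view confirms. The knob at (322,219) is centred between the fingers. I'll descend and close.

Call:
drive_tool(increments=[[0,0.1,0,2,0,0,0],[0,0.2,0,4,0,0,0],[0,0.2,0,6,0,0,0],[0,0.2,0,7.5,0,0,0],[0,0.2,0,8.3,0,0,0],[0,0.2,0,8.3,0,0,0],[0,0.2,0,8.3,0,0,0]])

```text
t: 6.7
tcp_pos: [0.5825, 0.3162, 0.084]
tool_rot: [0.654, 0.724, 0.163, 0.147]
force: [0.1, 0.3, -0.7]
finger_gap: 1.002
```

```bash
python3 - <<'E'
from h import *
from station import manip
s=manip.sense();loc(s);goto(s,tgt(0,.04,.0105),Rt)
E
```

```text
uyn mm [np.float64(1.1), np.float64(41.4), np.float64(12.2)] t 6.7 q [ 0.38  0.69  1.76 -0.43  0.29  0.67] f_uyn [np.float64(-0.2), np.float64(0.2), np.float64(-0.7)] Tn 0.01 gap 1.002
cm [-0.14 -0.11  0.17] rv [ 0.0042  0.0013 -0.0049]
```

Close on the knob.

Call:
drive_tool(increments=[[255,-0.1,-0.1,0.1,0,0,0],[255,-0.1,-0.1,0.1,0,0,0],[255,-0.1,-0.1,0.1,0,0,0],[255,-0.1,-0.1,0.1,0,0,0],[255,-0.1,-0.1,0.1,0,0,0],[255,-0.1,-0.1,0.1,0,0,0]], force=40)

```text
t: 7.3
tcp_pos: [0.5822, 0.3153, 0.0832]
tool_rot: [0.654, 0.724, 0.163, 0.147]
force: [-2.5, 0.3, 6.1]
finger_gap: 0.566
```

```bash
python3 - <<'E'
from h import *
from station import manip
s=manip.sense();loc(s)
E
```

```text
uyn mm [np.float64(0.4), np.float64(40.5), np.float64(11.7)] t 7.3 q [ 0.38  0.69  1.76 -0.44  0.28  0.68] f_uyn [np.float64(0.4), np.float64(0.5), np.float64(6.5)] Tn -0.03 gap 0.566
```

Call:
drive_tool(increments=[[255,0,0,0,0,0,-0.12],[255,0,0,0,0,0,-0.24],[255,0,0,0,0,0,-0.36],[255,0,0,0,0,0,-0.48],[255,0,0,0,0,0,-0.6],[255,0,0,0,0,0,-0.72],[255,0,0,0,0,0,-0.84],[255,0,0,0,0,0,-0.96],[255,0,0,0,0,0,-1.08],[255,0,0,0,0,0,-1.2],[255,0,0,0,0,0,-1.32],[255,0,0,0,0,0,-1.44],[255,0,0,0,0,0,-1.56],[255,0,0,0,0,0,-1.66],[255,0,0,0,0,0,-1.72],[255,0,0,0,0,0,-1.745],[255,0,0,0,0,0,-1.745],[255,0,0,0,0,0,-1.745]])

```text
t: 9.1
tcp_pos: [0.582, 0.3155, 0.0832]
tool_rot: [-0.134, 0.966, -0.007, 0.22]
force: [-3.0, -1.2, 5.9]
finger_gap: 0.562
```

```bash
python3 - <<'E'
from h import *
from station import manip
s=manip.sense();loc(s);im=manip.snapshot("scene");cv2.imwrite("pics/s5.png",cv2.cvtColor(im,cv2.COLOR_RGB2BGR))
E
```

```text
uyn mm [np.float64(0.2), np.float64(40.7), np.float64(11.7)] t 9.1 q [ 0.38  0.69  1.76 -0.44  0.28 -1.07] f_uyn [np.float64(-0.3), np.float64(-0.8), np.float64(6.7)] Tn 0.15 gap 0.562
```

Probe for the end stop, which should be about 0.04 rad further.

Call:
drive_tool(increments=[[255,0,0,0,0,0,-0.04],[255,0,0,0,0,0,-0.08],[255,0,0,0,0,0,-0.1],[255,0,0,0,0,0,-0.1]])

```text
t: 9.55
tcp_pos: [0.5818, 0.3152, 0.0829]
tool_rot: [-0.181, 0.959, -0.018, 0.219]
force: [-3.7, -0.4, 5.1]
finger_gap: 0.564
```

```bash
python3 - <<'E'
from h import *
from station import manip
s=manip.sense();loc(s);print(s["q"][5])
E
```

```text
uyn mm [np.float64(-0.1), np.float64(40.4), np.float64(11.5)] t 9.55 q [ 0.38  0.69  1.76 -0.44  0.28 -1.17] f_uyn [np.float64(-1.2), np.float64(0.0), np.float64(6.2)] Tn -0.2 gap 0.564
-1.1690173209449275
```

Call:
drive_tool(increments=[[255,0,0,0,0,0,-0.03],[255,0,0,0,0,0,-0.06],[255,0,0,0,0,0,-0.06]])

```text
t: 9.85
tcp_pos: [0.5811, 0.3147, 0.0824]
tool_rot: [-0.206, 0.954, -0.024, 0.217]
force: [-4.9, -1.9, 6.2]
finger_gap: 0.561
```

```bash
python3 - <<'E'
from h import *
from station import manip
s=manip.sense();loc(s);print(s["q"][5])
im=manip.snapshot("scene");b=im[90:230,370:510];t=manip.snapshot("top")[120:260,130:270]
im=cv2.resize(np.hstack([t,b]),None,fx=2.8,fy=2.8,interpolation=2)
cv2.imwrite("pics/c5.png",cv2.cvtColor(im,cv2.COLOR_RGB2BGR))
E
```

```text
uyn mm [np.float64(-1.0), np.float64(40.0), np.float64(11.4)] t 9.85 q [ 0.38  0.69  1.76 -0.43  0.28 -1.22] f_uyn [np.float64(-2.0), np.float64(-1.4), np.float64(7.8)] Tn -1.69 gap 0.561
-1.224512121490606
```

View pics/c5.png

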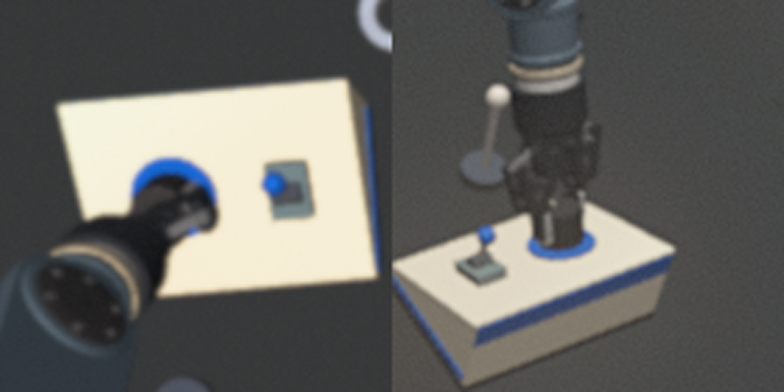

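Torque rose to −1.7 N·m, so this is the solid stop, and the lever is still uphill. Now turn clockwise seven clicks.

Call:
drive_tool(increments=[[255,0,0,0,0,0,0.1],[255,0,0,0,0,0,0.24],[255,0,0,0,0,0,0.38],[255,0,0,0,0,0,0.52],[255,0,0,0,0,0,0.66],[255,0,0,0,0,0,0.8],[255,0,0,0,0,0,0.94],[255,0,0,0,0,0,1.08],[255,0,0,0,0,0,1.22],[255,0,0,0,0,0,1.36],[255,0,0,0,0,0,1.5],[255,0,0,0,0,0,1.64],[255,0,0,0,0,0,1.78],[255,0,0,0,0,0,1.92],[255,0,0,0,0,0,2.06],[255,0,0,0,0,0,2.2],[255,0,0,0,0,0,2.34],[255,0,0,0,0,0,2.45],[255,0,0,0,0,0,2.53],[255,0,0,0,0,0,2.53]])

```text
t: 11.95
tcp_pos: [0.5827, 0.3164, 0.0833]
tool_rot: [0.844, 0.489, 0.202, 0.09]
force: [-1.0, 2.9, 5.9]
finger_gap: 0.563
```

```bash
python3 - <<'E'
from h import *
from station import manip
s=manip.sense();loc(s);print(s["q"][5])
E
```

```text
uyn mm [np.float64(1.0), np.float64(41.6), np.float64(11.5)] t 11.95 q [ 0.38  0.69  1.76 -0.44  0.28  1.3 ] f_uyn [np.float64(1.9), np.float64(3.0), np.float64(5.7)] Tn 0.39 gap 0.563
1.3001407205429236
```

Call:
drive_tool(increments=[[255,0,0,0,0,0,0],[255,0,0,0,0,0,0],[0,0,0,0,0,0,0],[0,0,0,0,0,0,0],[0,0,0,0,0,0,0],[0,0,0,0,0,0,0],[0,0,0,-2,0,0,0],[0,0,0,-5,0,0,0],[0,0,0,-8,0,0,0],[0,0,0,-11,0,0,-0.15],[0,0,0,-12,0,0,-0.3],[0,0,0,-12,0,0,-0.45],[0,0,0,-12,0,0,-0.6],[0,0,0,-12,0,0,-0.62],[0,0,0,-12,0,0,-0.62]])

```text
t: 13.45
tcp_pos: [0.5309, 0.3098, 0.1905]
tool_rot: [0.657, 0.721, 0.163, 0.146]
force: [-0.7, 0.0, 0.8]
finger_gap: 0.999
```

```bash
python3 - <<'E'
from h import *
from station import manip
s=manip.sense();loc(s);w=manip.camera_model("wrist");im=manip.snapshot("wrist");cv2.imwrite("pics/w6.png",cv2.cvtColor(im,cv2.COLOR_RGB2BGR))
h=hsv(im);c=proj(w,tgt(0,.04,.046));print("knob px",c)
wh=(h[...,2]>140)&(h[...,1]<60);ys,xs=np.nonzero(wh)
P=np.array([onplane(w,(a,b),tgt(0,.04,.046),n)-tgt(0,.04,.046) for a,b in zip(xs,ys)]);L=np.c_[P@u,P@y];L=L[np.hypot(*L.T)<.0235];print(len(L),L.mean(0),L.min(0),L.max(0))
d=cv2.fitLine(L.astype(np.float32),2,0,.01,.01).ravel();d=d[:2]*np.sign(d[:2]@L.mean(0));print("cw deg",np.degrees(np.arctan2(d[1],-d[0])))
E
```

```text
uyn mm [np.float64(-0.7), np.float64(40.4), np.float64(130.7)] t 13.45 q [ 0.41  0.47  1.81 -0.3   0.46  0.56] f_uyn [np.float64(-0.3), np.float64(0.1), np.float64(1.0)] Tn 0.01 gap 0.999
knob px [321.81386558 209.07341456]
93 [0.00814775 0.00536145] [-0.02042183 -0.02258463] [0.01767857 0.01459412]
cw deg 134.13225329691005
```

View pics/w6.png

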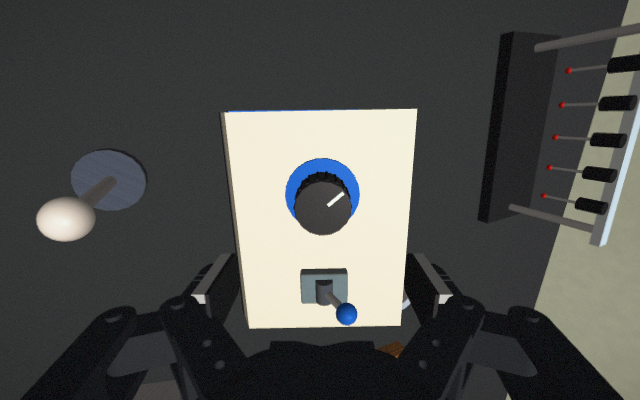

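The line runs from (328,206) to (343,194). I'll refit it without the stray edge pixels.

```bash
python3 - <<'E'
from h import *
from station import manip
w=manip.camera_model("wrist");im=cv2.cvtColor(cv2.imread("pics/w6.png"),cv2.COLOR_BGR2RGB);h=hsv(im)
n_,l,st,ce=cv2.connectedComponentsWithStats(((h[...,2]>140)&(h[...,1]<60)).astype(np.uint8))
k=min(range(1,n_),key=lambda i:np.hypot(*(ce[i]-[335,200])));print(ce[k],st[k])
ys,xs=np.nonzero(l==k);P=np.array([onplane(w,(a,b),tgt(0,.04,.046),n)-tgt(0,.04,.046) for a,b in zip(xs,ys)]);L=np.c_[P@u,P@y]
d=cv2.fitLine(L.astype(np.float32),2,0,.01,.01).ravel()[:2];d*=np.sign(d@L.mean(0));print("cw deg",np.degrees(np.arctan2(d[1],-d[0])),L.mean(0),np.degrees(np.arctan2(L.mean(0)[1],-L.mean(0)[0])))
b=[b for b in blobs(blue(im),20)];print([x[0] for x in b])
s=manip.sense();goto(s,tgt(.06,-.06,.12),Rt);goto(s,tgt(.06,-.06,.046),Rt)
E
```

```text
[335.19753086 198.86419753] [327 192  17  15  81]
cw deg 139.46176 [0.01119484 0.00878495] 141.87758430979125
[array([241.39, 110.85]), array([274.5, 110. ]), array([321.69, 179.92]), array([346.28, 313.44])]
cm [-9.96  6.19  1.1 ] rv [ 0.0035  0.0016 -0.0123]
cm [-9.95  6.17  8.5 ] rv [ 0.0035  0.0016 -0.0123]
```

The dial reads 139.5–142°, which is click 7. Next I'll close the fingers and descend uphill of the lever.

Call:
drive_tool(increments=[[255,-3,2,0,0,0,-0.01],[255,-6,4,0,0,0,-0.01],[255,-9,6,0,0,0,-0.01],[255,-10,6.2,1,0,0,-0.01],[255,-10,6.2,1,0,0,-0.01],[255,-10,6.2,3,0,0,-0.01],[255,-10,6.2,5,0,0,-0.01],[255,-10,6.2,7,0,0,-0.01],[255,-10,6.2,8.5,0,0,-0.01],[255,-10,6.2,8.5,0,0,-0.01],[255,-10,6.2,8.5,0,0,-0.01]])

```text
t: 14.6
tcp_pos: [0.632, 0.2199, 0.1398]
tool_rot: [0.653, 0.726, 0.162, 0.147]
force: [0.0, 0.6, 0.3]
finger_gap: -0.001
```

```bash
python3 - <<'E'
from h import *
from station import manip
s=manip.sense();loc(s);w=manip.camera_model("wrist");im=manip.snapshot("wrist")
for b in blobs(blue(im),20):
    q=onplane(w,b[0],tgt(0,0,.0527),n)-c0;print(b[0],"uy",q@u,q@y)
E
```

```text
uyn mm [np.float64(60.2), np.float64(-59.6), np.float64(46.1)] t 14.6 q [ 0.18  0.6   1.74 -0.09  0.37  0.16] f_uyn [np.float64(0.2), np.float64(0.5), np.float64(0.2)] Tn -0.03 gap -0.001
[248.23  77.17] uy 0.028300228691532748 0.031111968974255586
[248.22 262.16] uy 0.021383189768353038 -0.05949728646574689
```

Call:
drive_tool(increments=[[255,0,-0.8,0,0,0,0],[255,0,-1.4,0,0,0,0],[255,0,-2.0,0,0,0,0],[255,0,-2.5,0,0,0,0],[255,0,-3.0,0,0,0,0],[255,0,-3.5,0,0,0,0],[255,0,-4.0,0,0,0,0],[255,0,-4.5,0,0,0,0],[255,0,-5.0,0,0,0,0],[255,0,-5.4,0,0,0,0],[255,0,-5.6,0,0,0,0],[255,0,-5.6,0,0,0,0]])

```text
t: 15.85
tcp_pos: [0.5837, 0.2142, 0.1192]
tool_rot: [0.652, 0.725, 0.165, 0.149]
force: [0.9, -0.6, 1.5]
finger_gap: -0.003
```

```bash
python3 - <<'E'
from h import *
from station import manip
s=manip.sense();loc(s);w=manip.camera_model("wrist");im=manip.snapshot("wrist")
for b in blobs(blue(im),20):
    q=onplane(w,b[0],tgt(0,0,.0527),n)-c0;print(b[0],"uy",q@u,q@y)
E
```

```text
uyn mm [np.float64(7.3), np.float64(-60.2), np.float64(48.1)] t 15.85 q [ 0.19  0.59  1.87 -0.16  0.24  0.23] f_uyn [np.float64(1.3), np.float64(-0.7), np.float64(1.0)] Tn 0.06 gap -0.003
[315.29  96.91] uy 0.00474896868405824 0.02252270799564463
[279.02 261.93] uy -0.015441298115124704 -0.06093662715844355
```

Call:
drive_tool(increments=[[255,0,-0.2,0,0,0,0],[255,0,-0.4,0,0,0,0],[255,0,-0.4,0,0,0,0]])

```text
t: 16.2
tcp_pos: [0.5803, 0.214, 0.1152]
tool_rot: [0.652, 0.725, 0.164, 0.148]
force: [0.4, -1.7, 7.6]
finger_gap: 0.002
```

```bash
python3 - <<'E'
from h import *
from station import manip
s=manip.sense();loc(s);w=manip.camera_model("wrist");im=manip.snapshot("wrist")
for b in blobs(blue(im),20):
    q=onplane(w,b[0],tgt(0,0,.0527),n)-c0;print(b[0],"uy",q@u,q@y)
E
```

```text
uyn mm [np.float64(2.6), np.float64(-60.0), np.float64(46.0)] t 16.2 q [ 0.19  0.6   1.88 -0.17  0.23  0.24] f_uyn [np.float64(3.4), np.float64(-1.8), np.float64(6.8)] Tn -0.03 gap 0.002
[317.89  97.6 ] uy 0.0011860603954737716 0.022243919706646933
[279.39 262.05] uy -0.019606362017108688 -0.05975566862002257
```

The force rose and the ball is at −19.6 mm, so the lever is at its downhill end. Retreat.

Call:
drive_tool(increments=[[255,0,1.0,0,0,0,0],[255,0,1.0,-3,0,0,0],[255,0,1.0,-7,0,0,0],[255,0,1.0,-12,0,0,0],[255,0,0,-17,0,0,0],[255,3,-2,-20,0,0,0],[255,6,-3,-20,0,0,0],[255,6,-3,-20,0,0,0],[255,6,-3,-20,0,0,0]])

```text
t: 17.15
tcp_pos: [0.4593, 0.2621, 0.2812]
tool_rot: [0.652, 0.726, 0.161, 0.146]
force: [-0.5, 0.3, 0.4]
finger_gap: -0.002
```

```bash
python3 - <<'E'
from h import *
from station import manip
s=manip.sense();loc(s);w=manip.camera_model("wrist");im=manip.snapshot("wrist");cv2.imwrite("pics/w7.png",cv2.cvtColor(im,cv2.COLOR_RGB2BGR));h=hsv(im)
for b in blobs(blue(im),20):
    q=onplane(w,b[0],tgt(0,0,.0527),n)-c0;print(b[0],"uy",q@u,q@y)
n_,l,st,ce=cv2.connectedComponentsWithStats(((h[...,2]>140)&(h[...,1]<60)).astype(np.uint8))
c=proj(w,tgt(.011,.049,.046));k=min(range(1,n_),key=lambda i:np.hypot(*(ce[i]-c)));print(ce[k],st[k],c)
ys,xs=np.nonzero(l==k);P=np.array([onplane(w,(a,b),tgt(0,.04,.046),n)-tgt(0,.04,.046) for a,b in zip(xs,ys)]);L=np.c_[P@u,P@y]
d=cv2.fitLine(L.astype(np.float32),2,0,.01,.01).ravel()[:2];d*=np.sign(d@L.mean(0));print("cw deg",np.degrees(np.arctan2(d[1],-d[0])),L.mean(0))
t=manip.snapshot("top");cv2.imwrite("pics/t7.png",cv2.cvtColor(t,cv2.COLOR_RGB2BGR))
a=cv2.imread("pics/top0.png");m=manip.camera_model("top")
D=(cv2.absdiff(a,cv2.imread("pics/t7.png")).max(2)>50);print([ (x[0],x[1][4]) for x in blobs(D,6)])
E
```

```text
uyn mm [np.float64(-31.3), np.float64(0.6), np.float64(245.2)] t 17.15 q [ 0.37  0.21  1.9  -0.2   0.61  0.4 ] f_uyn [np.float64(-0.2), np.float64(0.4), np.float64(0.6)] Tn -0.02 gap -0.002
[341.93 138.26] uy -0.0074805371836745675 0.05029363710668924
[330.93 227.2 ] uy -0.018895164342888796 -0.05965900235399807
[357.55319149 139.08510638] [352 134  12  11  47] [357.23805032 138.97950041]
cw deg 139.03723 [0.01136512 0.00886978]
[(array([180.16, 193.95]), np.int32(38)), (array([148.52, 246.  ]), np.int32(42)), (array([174.27, 270.19]), np.int32(70)), (array([139.59, 287.14]), np.int32(64)), (array([135.43, 296.72]), np.int32(286)), (array([ 86.59, 325.58]), np.int32(104)), (array([ 92.  , 345.64]), np.int32(11)), (array([ 93.14, 350.43]), np.int32(7)), (array([ 60.45, 379.87]), np.int32(1888)), (array([ 89.3, 355.1]), np.int32(10)), (array([105.48, 360.56]), np.int32(25)), (array([618.81, 378.27]), np.int32(851)), (array([317.07, 397.54]), np.int32(120)), (array([635.38, 397.12]), np.int32(8))]
```

View pics/w7.png

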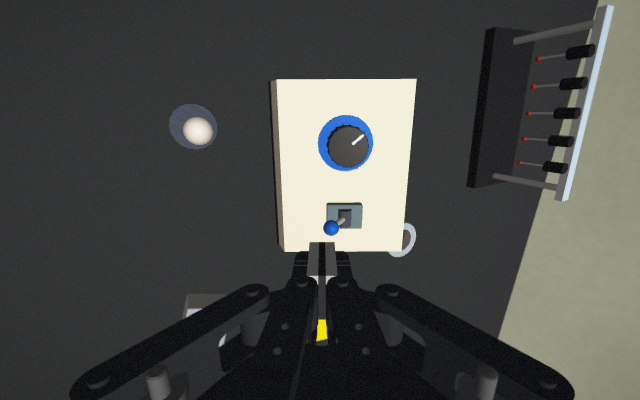

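The lever is downhill (ball at (331,227)), the dial line reads 139° (click 7), the sphere stands where it was, and the hand is clear. Handing in.

```bash
python3 -c "
from station import manip
print(manip.sign_off())"
```

```text
the job is handed in; nothing more can be done
None
```

The blue console's dial is set to click 7 and its lever is locked downhill again. I handed the job in at about 17 s; no verdict was reported.

- **Sequence:** I pushed the blue lever uphill with shut fingers and gripped the dial, which started at click 5 (line at 100°). I turned it anticlockwise to the solid stop, where the torque rose to about 1.7 N·m. Then I turned it clockwise seven clicks, let go, and pushed the lever back downhill.
- **Dial:** the line reads 139.0° in the last picture, against 140° for click 7. It read 139.5° before I pushed the lever back.
- **Lever:** the ball is about 19 mm downhill of its pivot, against a nominal 20 mm. When I pushed it uphill, the top view matched the uphill end.
- **Everything else:** the hand is clear, with wrist force under 1 N. Comparing the top view before and after showed no change at the orange console, the pendant or most loose things. The change near the reference sphere I put down to the arm covering it, and the last wrist picture shows the sphere where it was.

One reading did not fit. Holding the dial in click 7 I felt 0.39 N·m, more than the stated 0.2 peak. The line angle after letting go showed the dial seated properly.

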